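Check a screw cap on the thread gauge and sort it

ROBOT

A 7-joint arm with a two-finger parallel gripper is mounted at the origin on a cart in front of the work surface, level with it; the furniture and walls round the work are solid. World frame = base frame: x ahead of the robot, y to its left, z up, the work surface at z = 0. Lengths are in m, angles in rad, forces in N, time in s.
With the tool pointing down it reaches from about 0.425 to 0.825 m from the base axis. Payload 3.6 kg.
Tool frame: the origin (TCP) lies at the very end of the fingers, on their centre line; the grasp point (between the pads) lies bot.pinch_z behind it (bot.pinch_z is the distance from the TCP to the grasp point, in m); z points along the fingers, y is the line along which they close (so a half turn about z gives the same grasp; the last joint's range is limited). The gripper opens to 93 mm and grips with 3 to 60 N. Pads are 15 mm wide; open, the fingers measure 128 mm over their backs; the gripper's body (75 mm by 188 mm) begins 65 mm behind the grasp point.
Start: joints at [-1.236, 0.615, -0.013, 1.423, 0.008, 1.103, -0.04], TCP at [0.23, 0.608, 0.185] pointing down, gripper open.
Joint ranges: [-3.12, 3.12], [-0.3, 2.06], [-1.34, 1.32], [0.26, 2.42], [-1.36, 4.5], [0.01, 1.98], [-2.84, 2.84]. Speed limits (rad/s): [2.79, 2.79, 3.14, 3.14, 3.14, 3.14, 3.14].

INTERFACE

Orientations are given as a rotation vector (axis times angle).
In Python, from workcell import bot gives the robot as it stands.
- The arm moves only by the tool arm_command, never from a script. Its argument "moves" is a list of rows, each a list of 7 numbers: the turn, a rotation vector about the tool's x, y, z scaled (see below), then the shift along the tool's x, y, z scaled (see below), then the opening, from 0 (shut) to 1 (fully open). In form: [[rx, ry, rz, x, y, z, grip], ...]. A call has exactly 10 rows; each row shifts and turns the commanded pose from where the row before left it, along the tool's axes as they then stand; what a row does not reach is not made up. The controller multiplies each number of a shift by 0.025 m and each number of a turn by 6 degrees. A row lasts 1/10 s, in which the tool goes at most 50 mm and 8.59 degrees, less where a joint would pass 70% of its speed; a pose out of reach is approached as far as the arm can. A call with a number of a shift or a turn outside -1 to 1 is refused whole. A call with a gripper value outside its range is refused whole. The fingers move at their own pace and stop on an object; "grip_force" is the grip in N (left out, the last holds). Time passes only in rows, so rows that do not move let the fingers close, or fill a call up. It gives the time, the measured TCP pose, the force, the opening and the grip force at its end, in the units of the state.
- bot.get_state(): the state, without advancing time (a new reading comes with each control period).
- bot.read_camera(name): name is "scene" or "top"; returns (picture, depth): 384x512x3 uint8, red, green, blue; 384x512 float32, m along the optical axis (not along the pixel's ray), 0 where there is no reading.
- bot.calibration(name): a dict with "mtx" (3x3 intrinsics, pixels), "rvec" (rotation vector, rad) and "tvec" (3), from world to camera coordinates, as OpenCV has them. Camera axes: x right, y down, z forward; pixel columns grow to the right and rows downward; lengths in m; the calibration is good to about 2 mm. A picture is of the moment at which its call begins. calibration takes no time and is no camera call.
- bot.sign_off(): hands the job in; it is judged then, once.
The state is a dict: "time": time; "joint_positions": joint angles; "joint_vel": joint speeds; "effort": joint torques, N m; "tcp_pos": TCP position; "orientation": TCP orientation; "ft_force": force on the tool from outside, world axes, zero at the start; "torque": the same for the moment, N m; "opening": finger opening in m; "gripper_force": force on a finger pad.
Only numpy, scipy, OpenCV 4.12 (cv2) and the standard library are available. Lean on these libraries where they do the work, as an engineer would, in place of code of your own. Each camera call takes 0.05 s, during which the arm holds its last target. There are 200 camera calls.

TASK

Take the blue screw cap that stands on the orange ring and screw it clockwise, gently, onto the steel thread gauge until it will turn no further; do not force it. Then unscrew it and set it down upright in the green tray if its rim came fully home on the gauge's shoulder, or in the red tray if it stopped short. Leave the other cap where it stands on the black ring.

Things in the scene. Friction and masses are not known exactly. Their poses are not given: they have to be found in the camera images.
- cap_1_center (a point): one of two ribbed blue screw caps of the same look, 54 mm across, 30 mm high, about 45 g, mouth down on the mat (either may be at either ring). This point: its centre, 15 mm above the rim; z up, x from the axis to the white mark on the crown. Wall 4 mm. Inside, three lugs 120 deg apart, undersides 8 mm above the rim, one under the mark. It may be sound or hide moulding flash inside
- cap_2_center (a point): the other of two ribbed blue screw caps of the same look, 54 mm across, 30 mm high, about 45 g, mouth down on the mat (either may be at either ring). This point: its centre, 15 mm above the rim; z up, x from the axis to the white mark on the crown. Wall 4 mm. Inside, three lugs 120 deg apart, undersides 8 mm above the rim, one under the mark. It may be sound or hide moulding flash inside
- cap_1: the same cap as cap_1_center, its origin at the centre of its rim (underside)
- cap_2: the same cap as cap_2_center, its origin at the centre of its rim (underside)
- gauge: thread gauge fixed to the worktop: 110 mm square aluminium plate 10 mm thick (screw heads to 14 mm), steel pedestal 38 mm across, threaded steel plug upright on it. Origin under the plug's axis at the plate's underside, z up. Three red lines on the plate point to the three thread starts: one along x, the others 120 deg to either side. A cap pressing on it with over 60 N counts as forced
- gauge_seat (a point): centre of the gauge's flat shoulder (flange 55 mm across, 50 mm above the worktop) on the plug's axis, axes as the gauge's. Fully home: the cap's rim lies on it. Caught by the thread, a sound cap pressed lightly meets it about 58 deg past a red line and stops at about 75 deg; a faulty cap stops hard about 20 deg past the line, its rim 2 to 4 mm above the shoulder
- gauge_start (a point): a thread start on the plug, over the red line along the gauge's x; right-hand three-start thread, 41 mm across, core 31 mm, 7.5 mm down per 120 deg clockwise from above, 1.6 mm axial play; starts 19 mm, conical nose 23 mm above the shoulder. A cap set on at any angle rests on it by its lugs and follows it down; it is caught when the mark next passes a red line clockwise
- cap_1_mark (a point): the middle of the white mark on cap_1's crown, 18.5 mm from the cap's axis, 30 mm above its rim
- cap_2_mark (a point): the same on cap_2
- gauge_short_0 (a point): point 18.5 mm from the plug's axis, 22 deg clockwise of the red line along x: about where a faulty cap's mark stands once it has stopped, if it was caught at that line. With its mark just anticlockwise of a line a cap drops lowest (rim 4 mm above the shoulder); just clockwise, 7.5 mm higher. To take a cap off, turn it back anticlockwise past the line where it was caught, then lift
- gauge_short_1 (a point): the same, 120 deg anticlockwise
- gauge_short_2 (a point): the same, 120 deg clockwise
- place_next (a point): centre of the orange ring (74 mm) printed on the grey mat (90 x 230 x 3 mm, fixed), on the mat's top: the cap standing here, within 8 mm, is the one to check
- place_waiting (a point): centre of the black ring (74 mm) on the same mat, 120 mm from the orange one: the cap standing here waits and is left alone. Behind the mat, from 0.57 m ahead of the robot and 0.28 m to its left, stands a shaker 0.27 m high: keep the gripper clear of it
- tray_pass_floor (a point): centre of the floor, 3 mm above the worktop, of the green tray for caps that come fully home; 126 mm square, wall 3 mm, 16 mm high (a lip to 18 mm), fixed; the two trays may have changed places
- tray_reject_floor (a point): the same of the red tray for caps that stop short. Behind the trays, from about 0.55 m ahead of the robot and 0.22 m to its right, stands a cooling bath 0.37 m high: keep the gripper and the cap clear of it

How it is judged:
On the way:
1. the cap from the orange ring is screwed on the gauge till it turns no further: rim within 1 mm of the shoulder if sound, its mark within 3 mm of a gauge_short point if faulty (((horizontal distance between cap_1_center and gauge_seat below 0.003 m and z of cap_1_center in the frame of gauge_seat between 0.013 and 0.016 m and angle between cap_1_center's own z axis and vertical below 0.08 rad) or ((horizontal distance between cap_2_center and gauge_seat below 0.003 m and z of cap_2_center in the frame of gauge_seat between 0.013 and 0.0194 m and angle between cap_2_center's own z axis and vertical below 0.08 rad) and (horizontal distance between cap_2_mark and gauge_short_0 below 0.003 m or horizontal distance between cap_2_mark and gauge_short_1 below 0.003 m or horizontal distance between cap_2_mark and gauge_short_2 below 0.003 m)))), for 0.1 s.
At the end, for the whole second after the job is handed in: The cap from the orange ring stands upright (within 8 deg) and at rest in its tray, within 50 mm of its middle each way: green if it came fully home, red if it stopped short. The other cap is within 20 mm of where it stood, at the black ring (((x of cap_1_center in the frame of tray_pass_floor between -0.05 and 0.05 m and y of cap_1_center in the frame of tray_pass_floor between -0.05 and 0.05 m and z of cap_1_center in the frame of tray_pass_floor below 0.018 m and angle between cap_1_center's own z axis and vertical below 0.15 rad and linear speed of cap_1 below 0.02 m/s and distance of cap_2_center from where it was at the start of the episode below 0.02 m and horizontal distance between cap_2_center and place_waiting below 0.04 m) or (x of cap_2_center in the frame of tray_reject_floor between -0.05 and 0.05 m and y of cap_2_center in the frame of tray_reject_floor between -0.05 and 0.05 m and z of cap_2_center in the frame of tray_reject_floor below 0.018 m and angle between cap_2_center's own z axis and vertical below 0.15 rad and linear speed of cap_2 below 0.02 m/s and distance of cap_1_center from where it was at the start of the episode below 0.02 m and horizontal distance between cap_1_center and place_waiting below 0.04 m))); the robot touches nothing.
It fails at once if a cap is forced: it presses on the gauge with more than 60 N (contact force between any of cap_1, cap_2 and gauge above 60 N).
It fails at once if the waiting cap is pushed away too (both caps are more than 20 mm from where they stood) (distance of each of cap_1_center, cap_2_center from where it was at the start of the episode above 0.02 m).
It also fails if it takes over 72 s, if anything falls off the work surface, if the arm or the gripper's body presses on something with over 40 N, if the wrist force passes 120 N, or if a joint passes its speed limit or range.

## Working session

There is one attempt and no reset: what is moved stays moved. The work goes in short steps, Python scripts to look and compute and a tool call to move; the robot and the scene stay as the last step left them, time stands still between calls to the robot, and variables do not carry over. Pictures are saved under pics/ and viewed, at most 10 in all, crops included, and the job is handed in when it is done.

Besides the shell and the picture viewer there is one more tool, called after "Call:" in YAML: its name, and indented under it one key for each argument. arm_command: Moves the arm, as the interface text tells. Its arguments: {"type":"object","properties":{"moves":{"type":"array","items":{"type":"array","items":{"type":"number","minimum":-1,"maximum":1}}},"grip_force":{"type":"number"}},"required":["moves"]}

```bash
mkdir -p pics; ls
python3 - <<'E'
from workcell import bot
import cv2
print(bot.get_state(), bot.pinch_z)
for n in("scene","top"):
    p,d=bot.read_camera(n); cv2.imwrite(f"pics/{n}0.png",cv2.resize(p[...,::-1],(800,600)))
    import numpy as np
    np.save(f"{n}_d.npy",d); np.save(f"{n}_p.npy",p)
    print(bot.calibration(n))
E
```

```text
pics
{'time': 0.0, 'joint_positions': array([-1.23551196,  0.61590098, -0.01262313,  1.42490446,  0.00810486,
        1.10339703, -0.04040256]), 'joint_vel': array([-8.32832025e-04, -2.65020996e-04,  7.00054476e-04,  1.89451299e-04,
       -7.94227044e-05,  2.88335115e-03, -8.00363503e-04]), 'effort': array([ 3.08804347e-04, -4.58934259e+01,  2.09235577e-01, -1.65742475e+01,
       -6.11305120e-02,  2.05157034e-02,  2.30997830e-04]), 'tcp_pos': array([0.22974149, 0.60710051, 0.18409127]), 'orientation': array([-0.56500791, -3.08993424,  0.00396464]), 'ft_force': array([-0.54108163,  0.53834021, -0.44103452]), 'torque': array([ 0.00934281, -0.03694232, -0.03105213]), 'gripper_force': 0.0, 'opening': 0.09288942771939081} 0.0188
{'mtx': array([[352.57295603,   0.        , 253.61072396],
       [  0.        , 352.57295603, 197.50632663],
       [  0.        ,   0.        ,   1.        ]]), 'rvec': array([ 2.31853459, -0.77194991,  0.30910351]), 'tvec': array([-0.41009753,  0.33391876,  0.90574175])}
{'mtx': array([[350.79349666,   0.        , 249.71056291],
       [  0.        , 350.79349666, 198.92356705],
       [  0.        ,   0.        ,   1.        ]]), 'rvec': array([ 2.0904782 , -2.15294121,  0.19273426]), 'tvec': array([0.0759532 , 0.5539724 , 0.94683204])}
```

View pics/top0.png

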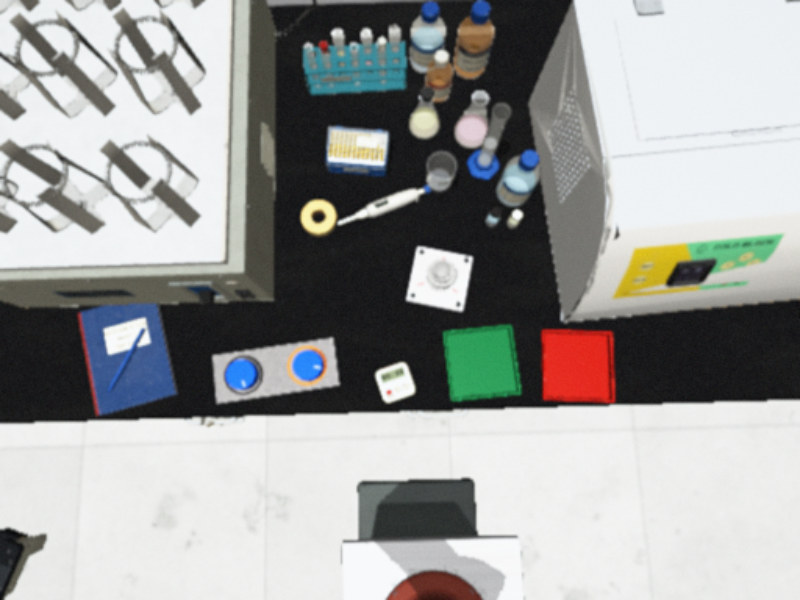

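View pics/scene0.png

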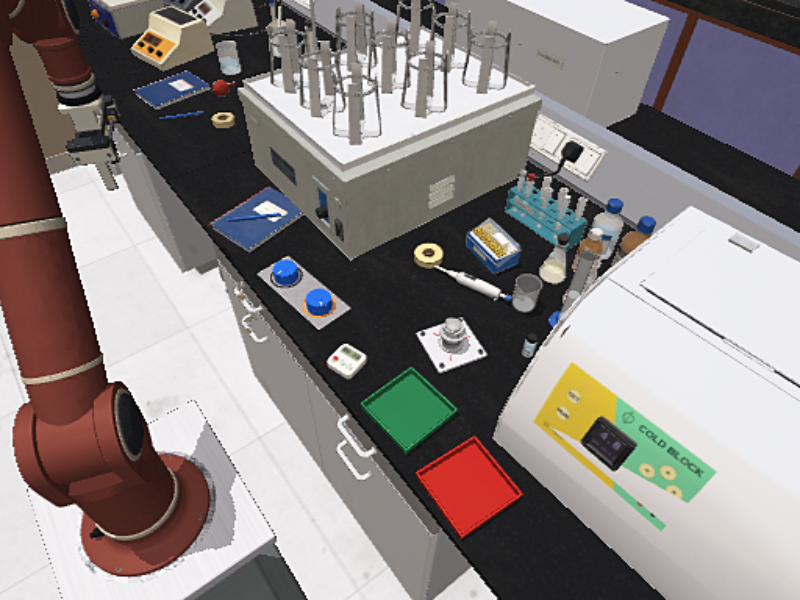

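Top shows the gauge at (440,275), the orange-ring cap at (308,365), the waiting cap at (242,375), the green tray at (482,362) and the red tray at (578,366). Next I'll enlarge the details.

```bash
cat > h.py <<'E'
import numpy as np,cv2
from workcell import bot
def cal(n):
    c=bot.calibration(n);R=cv2.Rodrigues(c["rvec"])[0];return c["mtx"],R,np.ravel(c["tvec"])
def ray(n,u,v,z):  # world point at height z on pixel
    K,R,t=cal(n);C=-R.T@t;d=R.T@np.linalg.inv(K)@[u,v,1];return C+d*(z-C[2])/d[2]
def proj(n,P):
    K,R,t=cal(n);q=K@(R@np.array(P)+t);return q[:2]/q[2]
def crop(p,u0,v0,w,h,s): 
    return cv2.resize(p[v0:v0+h,u0:u0+w,::-1],(w*s,h*s),interpolation=cv2.INTER_CUBIC)
E
python3 - <<'E'
from h import *
t=np.load("top_p.npy");s=np.load("scene_p.npy")
a=np.hstack([crop(t,170,212,50,36,8),crop(t,256,154,50,36,8)])
b=np.hstack([crop(s,160,157,50,36,8),crop(s,262,196,50,36,8)])
cv2.imwrite("pics/m1.png",np.vstack([a,b]))
# blue centroid
for n,p in(("top",t),("scene",s)):
    h=cv2.cvtColor(p,cv2.COLOR_RGB2HSV)
    m=cv2.inRange(h,(100,170,120),(125,255,255));k,l,st,c=cv2.connectedComponentsWithStats(m)
    for i in range(1,k):
        if st[i,4]>60: print(n,c[i],st[i],ray(n,*c[i],.033 if n=="top" else .025))
    for nm,lo,hi in(("g",(55,150,60),(80,255,255)),("r",(0,220,150),(4,255,255))):
        m=cv2.inRange(h,lo,hi);k,l,st,c=cv2.connectedComponentsWithStats(m)
        i=1+st[1:,4].argmax();print(n,nm,c[i],st[i],ray(n,*c[i],.006))
E
```

```text
top [307.4          5.01333333] [302   1  11   9  75] [ 1.19158973 -0.145147    0.033     ]
top [274.98611111   5.47222222] [270   2  11   9  72] [ 1.19355077 -0.04038962  0.033     ]
top [307.92063492 106.78835979] [299  96  20  19 189] [ 0.83981385 -0.1259298   0.033     ]
top [338.55434783 101.        ] [334  96  10  11  92] [ 0.85570831 -0.22050686  0.033     ]
top [ 76.23913043 236.93478261] [ 69 220  18  32  92] [0.46409076 0.55771251 0.033     ]
top [196.37398374 233.44308943] [188 225  18  18 246] [0.46396048 0.21459073 0.033     ]
top [153.86956522 238.91666667] [144 231  21  18 276] [0.45194933 0.33567458 0.033     ]
top g [307.8510942  231.81588963] [ 283  207   51   50 2102] [ 0.46161835 -0.10746193  0.006     ]
top r [372.56026786 228.89732143] [347 211  46  47 896] [ 0.4645798  -0.29696104  0.006     ]
scene [181.91764706 173.2       ] [175 166  15  17 170] [0.45022446 0.3352621  0.025     ]
scene [203.34391534 192.29100529] [196 185  16  17 189] [0.46292008 0.2128375  0.025     ]
scene g [261.14517097 261.76784643] [ 231  235   62   55 1667] [ 0.46147917 -0.10633543  0.006     ]
scene r [215. 229.] [215 229   1   1   1] [0.41771545 0.0738144  0.006     ]
```

View pics/m1.png

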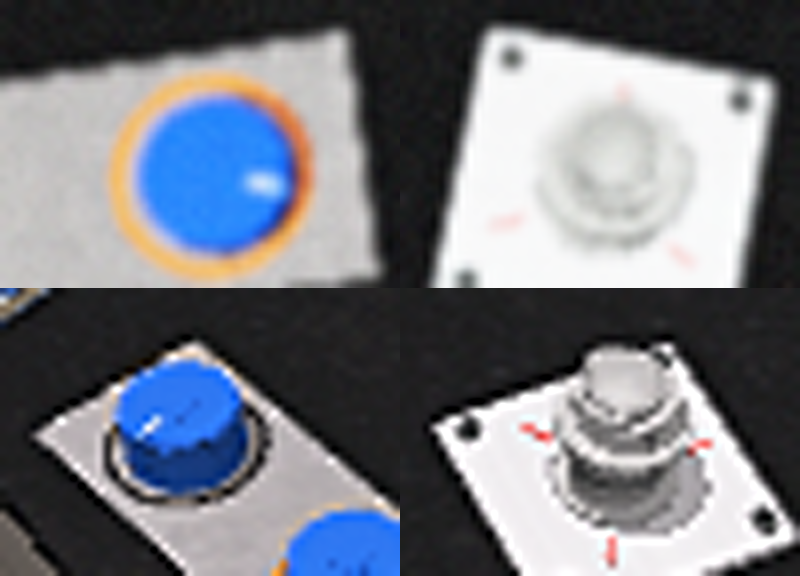

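The crops show the orange cap's mark at top pixel (203.1,235.0), pointing right (−y). The gauge's lines are at top pixels (283.9,165.5), (269.4,181.8) and (291,185.9), and the plug's nose is near (282.9,171.5).

Run:
```python
from h import *
t=np.load("top_p.npy");s=np.load("scene_p.npy")
for n,p,seed in(("top",t,(265,185)),("scene",s,(285,222))):
    h=cv2.cvtColor(p,cv2.COLOR_RGB2HSV)
    m=cv2.inRange(h,(0,0,70),(180,70,255)); k,l,st,c=cv2.connectedComponentsWithStats(m)
    i=[j for j in range(1,k) if st[j,0]<=seed[0]<st[j,0]+st[j,2] and st[j,1]<=seed[1]<st[j,1]+st[j,3] and st[j,4]>300]
    for j in i:
        cnt=cv2.findContours((l==j).astype(np.uint8),0,2)[0][0][:,0]
        W=np.array([ray(n,*q,.01)[:2] for q in cnt]).astype(np.float32)
        r=cv2.minAreaRect(W*1000);print(n,st[j],r)
# cap blobs incl. mark: center of bounding circle
for n,u,v in(("top",197,233.5),("top",203.1,235)): print("cap",ray(n,u,v,.033))
print("nose",ray("top",282.9,171.5,.073))
print("nose scene",ray("scene",262+225/8,196+(372-288)/8,.073))
for q in((283.9,165.5),(269.4,181.8),(291,185.9)): print("line top",ray("top",*q,.01))
for q in((136,145),(303,158),(212,262)): print("line scene",ray("scene",262+q[0]/8-.0,196+q[1]/8,.01))
# scene depth of the cap and trays
for n in("scene","top"):
    d=np.load(n+"_d.npy");K,R,tt=cal(n)
    vv,uu=np.mgrid[:384,:512];X=np.stack([(uu-K[0,2])/K[0,0]*d,(vv-K[1,2])/K[1,1]*d,d],-1)-tt;W=X@R
    for nm,x,y,rr,z0,z1 in(("cap",.463,.213,.04,.029,.037),("wait",.451,.335,.04,.029,.037),("flange",.607,-.02,.045,.046,.054),("nose",.607,-.02,.045,.068,.078)):
        k=(d>0)&(np.hypot(W[...,0]-x,W[...,1]-y)<rr)&(W[...,2]>z0)&(W[...,2]<z1);q=W[k]
        if len(q): print(n,nm,len(q),(q[:,:2].min(0)+q[:,:2].max(0))/2,np.ptp(q[:,:2],axis=0),np.median(q[:,2]))
```

```text
top [ 259  157   44   43 1448] ((625.5872802734375, -35.780029296875), (115.08396911621094, 116.64659118652344), 76.71725463867188)
scene [  152     0   360   384 66408] ((1236.4658203125, 379.6280517578125), (2361.0087890625, 1741.4710693359375), 53.485496520996094)
scene [    0    75   319   309 41711] ((75.72868347167969, 405.49456787109375), (586.0501098632812, 1694.362060546875), 0.021777279675006866)
scene [266 203  46  36 951] ((626.693115234375, -34.386199951171875), (121.17475128173828, 112.40093231201172), 77.01909637451172)
cap [0.46374572 0.21280415 0.033     ]
cap [0.45896269 0.19541486 0.033     ]
nose [ 0.62796604 -0.03641621  0.073     ]
nose scene [ 0.62715953 -0.03595144  0.073     ]
line top [ 0.66339514 -0.04647388  0.01      ]
line top [ 0.61421299 -0.00074129  0.01      ]
line top [ 0.59968101 -0.06470411  0.01      ]
line scene [ 0.61599988 -0.00242271  0.01      ]
line scene [ 0.66620154 -0.04797006  0.01      ]
line scene [ 0.60228444 -0.06548497  0.01      ]
scene cap 152 [0.46394612 0.21537767] [0.05438731 0.05589021] 0.03331685023361958
scene wait 136 [0.45149133 0.33638783] [0.05352154 0.05362081] 0.033062202762225074
scene flange 67 [ 0.61677404 -0.03749479] [0.03590866 0.05207208] 0.050033599249837586
scene nose 73 [ 0.62514793 -0.03659286] [0.03855299 0.03501549] 0.07224358068362885
top cap 273 [0.46546345 0.21575737] [0.051677   0.05229533] 0.03245764422697766
top wait 270 [0.45208068 0.33853994] [0.05152383 0.05242459] 0.03237235230502533
top flange 90 [ 0.62596085 -0.03551664] [0.05117514 0.05254544] 0.04975832393772303
top nose 90 [ 0.62767088 -0.03256536] [0.0351204  0.03118237] 0.07200790073050696
```

Call:
arm_command:
  moves:
    - [0, 0, -1, 0, 0, 0, 1]
    - [0, 0, -1, 0, 0, 0, 1]
    - [0, 0, -1, 0, 0, 0, 1]
    - [0, 0, 0, -0.63, -0.95, 0, 1]
    - [0, 0, 0, -0.63, -0.95, 0, 1]
    - [0, 0, 0, -0.63, -0.95, 0, 1]
    - [0, 0, 0, -0.63, -0.95, 0, 1]
    - [0, 0, 0, -0.63, -0.95, 0, 1]
    - [0, 0, 0, -0.63, -0.95, 0, 1]
    - [0, 0, 0, -0.63, -0.95, 0, 1]

```text
time: 1.1
tcp_pos: [0.3326, 0.4352, 0.1848]
orientation: [-0.075, -3.14, 0.001]
ft_force: [0.1, -0.5, 0.4]
opening: 0.0927
gripper_force: 0.0
```

Call:
arm_command:
  moves:
    - [0, 0, 0, -0.63, -0.95, 0, 1]
    - [0, 0, 0, -0.63, -0.95, 0, 1]
    - [0, 0, 0, -0.63, -0.95, 0, 1]
    - [0, 0, 0, -0.63, -0.95, 0, 1]
    - [0, 0, 0, -0.63, -0.95, 0, 1]
    - [0, 0, 0, -0.63, -0.95, 0, 1]
    - [0, 0, 0, -0.63, -0.95, 0, 1]
    - [0, 0, 0, -0.63, -0.95, 0, 1]
    - [0, 0, 0, -0.63, -0.95, 0, 1]
    - [0, 0, 0, 0, 0, 0, 1]

```text
time: 2.1
tcp_pos: [0.4659, 0.2112, 0.1849]
orientation: [0.088, 3.14, -0.005]
ft_force: [0.4, 0.2, -0.2]
opening: 0.0933
gripper_force: 0.0
```

```bash
cat >> h.py <<'E'
def to(P,yaw=None,st=None):
    st=st or bot.get_state();R=cv2.Rodrigues(np.array(st["orientation"]))[0];p=np.array(st["tcp_pos"])
    print("t",round(st["time"],2),"p",p.round(4),"yaw",np.degrees(np.arctan2(R[1,1],R[0,1])).round(2),"tilt",R[:2,2].round(4),"j7",st["joint_positions"][6].round(2),"f",st["ft_force"].round(2),"tq",st["torque"].round(2),"op",round(st["opening"],4))
    print("units xyz",(R.T@(np.array(P)-p)/.025).round(3),"rot R.T:",(cv2.Rodrigues(R.T@Rd(yaw))[0].ravel()/np.radians(6)).round(2) if yaw is not None else "")
def Rd(yaw):
    a=np.radians(yaw);y=np.array([np.cos(a),np.sin(a),0]);z=np.array([0,0,-1.]);return np.stack([np.cross(y,z),y,z],1)
E
python3 -c "
from h import *
to([.4643,.2145,.09],87)"
```

```text
t 2.1 p [0.4659 0.2112 0.1849] yaw 86.79 tilt [ 0.0006 -0.0034] j7 1.02 f [ 0.36  0.23 -0.22] tq [-0.01 -0.01  0.  ] op 0.0933
units xyz [0.073 0.14  3.794] rot R.T: [-0.03  0.01 -0.03]
```

Call:
arm_command:
  moves:
    - [0, 0, 0, 0.07, 0.14, 0.8, 1]
    - [0, 0, 0, 0, 0, 0.9, 1]
    - [0, 0, 0, 0, 0, 0.9, 1]
    - [0, 0, 0, 0, 0, 0.9, 1]
    - [0, 0, 0, 0, 0, 0.9, 1]
    - [0, 0, 0, 0, 0, 0.8, 1]
    - [0, 0, 0, 0, 0, 0.5, 1]
    - [0, 0, 0, 0, 0, 0.3, 1]
    - [0, 0, 0, 0, 0, 0, 1]
    - [0, 0, 0, 0, 0, 0, 1]

```text
time: 3.1
tcp_pos: [0.4622, 0.2205, 0.0356]
orientation: [0.074, 3.14, 0.001]
ft_force: [0.3, -0.1, 0.2]
opening: 0.0925
gripper_force: 0.0
```

```bash
python3 -c "
from h import *
to([.4643,.2145,.009],87)
p,_=bot.read_camera('scene');q,_=bot.read_camera('top')
cv2.imwrite('pics/m2.png',np.hstack([crop(p,165,145,65,75,6),crop(q,165,195,65,75,6)]))
"
```

```text
t 3.1 p [0.4622 0.2205 0.0356] yaw 87.3 tilt [0.0004 0.0005] j7 0.99 f [ 0.32 -0.12  0.21] tq [-0.01 -0.02 -0.  ] op 0.0925
units xyz [-0.095 -0.235  1.063] rot R.T: [0.   0.   0.05]
```

View pics/m2.png

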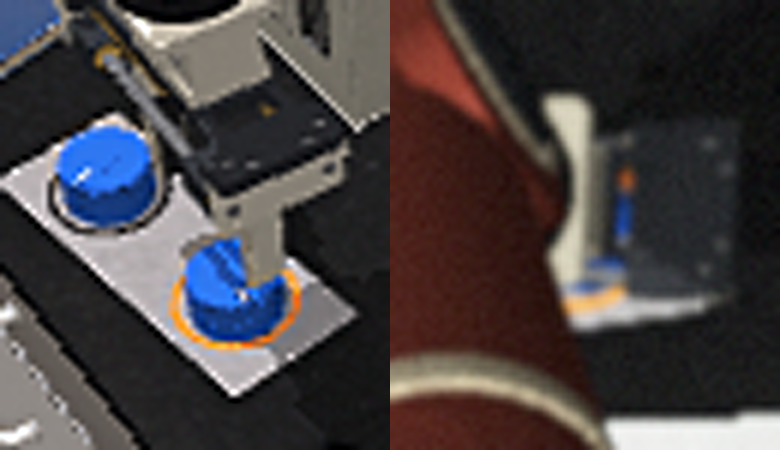

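Scene crop: the gripper is over the orange cap, with the visible finger beside it and clear of the waiting cap. Correct the offset and lower.

Call:
arm_command:
  moves:
    - [0, 0, 0, -0.1, -0.24, 0, 1]
    - [0, 0, 0, 0, 0, 0, 1]
    - [0, 0, 0, 0, 0, 0.4, 1]
    - [0, 0, 0, 0, 0, 0.4, 1]
    - [0, 0, 0, 0, 0, 0.26, 1]
    - [0, 0, 0, 0, 0, 0, 1]
    - [0, 0, 0, 0, 0, 0, 1]
    - [0, 0, 0, 0, 0, 0, 1]
    - [0, 0, 0, 0, 0, 0, 1]
    - [0, 0, 0, 0, 0, 0, 1]

```text
time: 4.2
tcp_pos: [0.4645, 0.2139, 0.009]
orientation: [0.075, 3.14, 0.0]
ft_force: [0.2, 0.6, 0.4]
opening: 0.0928
gripper_force: 0.0
```

```bash
python3 -c "
from h import *
to([.4643,.2145,.009],87)"
```

```text
t 4.2 p [0.4645 0.2139 0.009 ] yaw 87.28 tilt [0.0005 0.0002] j7 1.0 f [0.22 0.55 0.43] tq [ 0.06  0.01 -0.01] op 0.0928
units xyz [0.009 0.022 0.001] rot R.T: [0.   0.   0.05]
```

Call:
arm_command:
  moves:
    - [0, 0, 0, 0, 0, 0, 0.5]
    - [0, 0, 0, 0, 0, 0, 0.4]
    - [0, 0, 0, 0, 0, 0, 0.3]
    - [0, 0, 0, 0, 0, 0, 0.3]
    - [0, 0, 0, 0, 0, 0, 0.3]
    - [0, 0, 0, 0, 0, 0, 0.3]
    - [0, 0, 0, 0, 0, 0, 0.3]
    - [0, 0, 0, 0, 0, 0, 0.3]
    - [0, 0, 0, 0, 0, 0, 0.3]
    - [0, 0, 0, 0, 0, 0, 0.3]
  grip_force: 15

```text
time: 5.2
tcp_pos: [0.4643, 0.2138, 0.0087]
orientation: [-0.075, -3.141, 0.0]
ft_force: [0.1, 0.5, 0.2]
opening: 0.0282
gripper_force: 0.0
```

```bash
python3 -c "
from h import *
to([.6265,-.036,.14],87)"
```

```text
t 5.2 p [0.4643 0.2138 0.0087] yaw 87.27 tilt [-0.0001 -0.    ] j7 1.0 f [0.1  0.54 0.2 ] tq [0.   0.01 0.01] op 0.0282
units xyz [-6.956 -9.672 -5.251] rot R.T: [-0.   -0.    0.05]
```

```bash
python3 -c "
from h import *
p,d=bot.read_camera('scene');q,_=bot.read_camera('top')
cv2.imwrite('pics/m3.png',np.hstack([crop(p,165,145,65,75,6),crop(q,165,195,65,75,6)]))
"
```

```text
(no output)
```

View pics/m3.png

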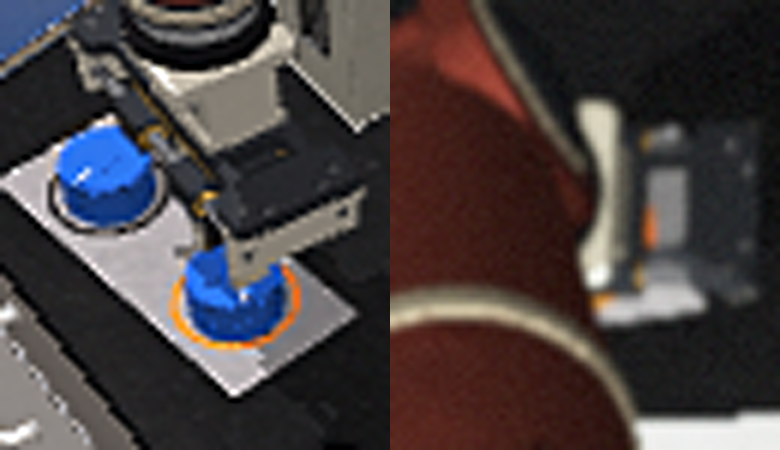

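The picture shows the cap unmoved, while the gripper closed to 28 mm without force. The fingers must be beside it or above it, so I'll use depth to locate them.

```bash
python3 -c "
from h import *
to([.4643,.2138,.009],87)
for n in('scene','top'):
    p,d=bot.read_camera(n);K,R,tt=cal(n);print('C',-R.T@tt)
    vv,uu=np.mgrid[:384,:512];X=np.stack([(uu-K[0,2])/K[0,0]*d,(vv-K[1,2])/K[1,1]*d,d],-1)-tt;W=X@R
    blue=(p[...,2]>1.6*p[...,0])&(p[...,2]>80)
    near=(d>0)&(abs(W[...,0]-.464)<.15)&(abs(W[...,1]-.214)<.10)
    q=W[near&blue&(W[...,2]>.005)]; print(n,'blue',len(q),q.min(0).round(3),q.max(0).round(3))
    for a,b in((.036,.05),(.05,.065),(.065,.08),(.08,.095),(.095,.12)):
        q=W[near&~blue&(W[...,2]>a)&(W[...,2]<b)]
        if len(q): print(a,len(q),np.percentile(q,[2,50,98],axis=0).round(3).tolist())
print(bot.get_state()['joint_positions'])
"
```

```text
t 5.3 p [0.4643 0.2138 0.0087] yaw 87.27 tilt [-0. -0.] j7 1.0 f [ 0.02 -1.19  0.73] tq [0.   0.02 0.02] op 0.0277
units xyz [ 0.    0.   -0.01] rot R.T: [-0.   -0.    0.05]
C [ 0.10743707 -0.51753448  0.90590572]
scene blue 221 [0.429 0.186 0.005] [0.488 0.314 0.135]
0.036 33 [[0.456, 0.228, 0.037], [0.592, 0.282, 0.043], [0.611, 0.309, 0.049]]
0.05 57 [[0.454, 0.185, 0.05], [0.59, 0.279, 0.057], [0.611, 0.308, 0.065]]
0.065 39 [[0.456, 0.22, 0.066], [0.591, 0.283, 0.072], [0.613, 0.311, 0.079]]
0.08 42 [[0.583, 0.278, 0.08], [0.592, 0.283, 0.088], [0.613, 0.312, 0.094]]
0.095 79 [[0.457, 0.242, 0.096], [0.591, 0.284, 0.109], [0.613, 0.313, 0.12]]
C [0.37146653 0.05773554 1.03335591]
top blue 10 [0.406 0.208 0.488] [0.42  0.22  0.529]
0.036 18 [[0.591, 0.281, 0.037], [0.592, 0.286, 0.04], [0.611, 0.309, 0.043]]
0.05 20 [[0.59, 0.281, 0.051], [0.592, 0.282, 0.053], [0.611, 0.304, 0.065]]
0.065 32 [[0.585, 0.281, 0.065], [0.592, 0.287, 0.072], [0.612, 0.312, 0.079]]
0.08 26 [[0.585, 0.281, 0.082], [0.592, 0.293, 0.09], [0.61, 0.311, 0.094]]
0.095 56 [[0.583, 0.281, 0.099], [0.592, 0.296, 0.112], [0.612, 0.313, 0.119]]
[-0.44659626  0.66044033 -0.04173624  1.99625221  0.05479641  0.48605242
  0.9951224 ]
```

```bash
python3 -c "
from h import *
n='scene'
p,d=bot.read_camera(n);K,R,tt=cal(n)
vv,uu=np.mgrid[:384,:512];X=np.stack([(uu-K[0,2])/K[0,0]*d,(vv-K[1,2])/K[1,1]*d,d],-1)-tt;W=X@R
for u in (200,204,206,208):
    print(u,[(v,p[v,u].tolist(),(W[v,u]*1000).round().astype(int).tolist()) for v in range(184,206,2)])
print('tip proj',proj(n,[.4643,.2138-.0145,.009]),proj(n,[.4643,.2138-.0145,.034]),proj(n,[.4643,.2138-.031,.034]))
s=np.load('scene_p.npy')
print(abs(s[186:206,193:216].astype(int)-p[186:206,193:216]).sum(2)//10)
"
```

```text
200 [(184, [13, 10, 11], [462, 227, 54]), (186, [24, 43, 86], [461, 228, 44]), (188, [31, 80, 177], [461, 229, 34]), (190, [32, 79, 174], [456, 222, 33]), (192, [29, 72, 160], [451, 214, 33]), (194, [48, 127, 252], [446, 205, 34]), (196, [18, 41, 94], [442, 199, 32]), (198, [24, 67, 149], [442, 200, 22]), (200, [2, 46, 129], [440, 200, 13]), (202, [255, 167, 0], [440, 202, 1]), (204, [183, 181, 186], [435, 193, 2])]
204 [(184, [20, 21, 24], [425, 123, 165]), (186, [147, 139, 125], [425, 124, 156]), (188, [143, 134, 119], [427, 131, 140]), (190, [152, 143, 125], [426, 131, 132]), (192, [121, 109, 85], [456, 193, 49]), (194, [11, 65, 170], [457, 197, 34]), (196, [19, 53, 120], [453, 192, 32]), (198, [21, 56, 123], [451, 189, 25]), (200, [15, 55, 127], [451, 191, 13]), (202, [255, 184, 49], [450, 192, 3]), (204, [177, 176, 182], [446, 185, 2])]
206 [(184, [7, 6, 11], [431, 123, 161]), (186, [145, 137, 125], [431, 124, 152]), (188, [80, 79, 75], [435, 134, 132]), (190, [135, 127, 114], [431, 128, 132]), (192, [83, 98, 132], [459, 185, 53]), (194, [76, 83, 128], [463, 195, 32]), (196, [20
[... 1443 characters left out ...]
 0  0  0  0  0  1  3  1  1  1  1  0  0  0  1  3 18]
 [ 0  0  0  0  0  0  0  0  0  0  0  1  0  0  0  0  0  0  0  0  1  4 18]
 [ 0  0  0  0  0  0  0  0  0  0  0  0  0  0  0  0  0  0  0  1  3 19 19]
 [ 0  0  0  0  0  0  0  0  0  0  0  0  0  0  0  0  0  0  0  3 19 20 18]
 [ 0  0  0  0  0  0  0  0  0  0  0  0  0  0  0  0  0  1  2  4 18 18 17]
 [ 0  0  0  0  0  0  0  0  0  0  0  0  0  0  0  0  1  4 19 21 19 18 18]
 [ 0  0  0  0  0  0  0  0  0  0  0  0  0  0  0  3 19 21 19 20 18 18 20]
 [ 0  0  0  0  0  0  0  0  0  0  0  0  0  0  1 20 21 18 19 18 18 25  5]
 [ 0  0  0  0  0  0  0  0  0  0  0  0  0  0  1  5 17 18 18 21 20  4  0]
 [ 0  0  0  0  0  0  0  0  0  0  0  0  0  0  1 19 21 19 27  5  2  1  1]]
```

The depth shows the fingertips at z≈0.048 and the body underside at ≈0.13, while the state says TCP z = 0.009. The real tip is therefore about 38 mm higher than reported; x and y agree. I'll open, descend and measure again.

Call:
arm_command:
  moves:
    - [0, 0, 0, 0, 0, 0, 1]
    - [0, 0, 0, 0, 0, 0, 1]
    - [0, 0, 0, 0, 0, 0, 1]
    - [0, 0, 0, 0, 0, 0, 1]
    - [0, 0, 0, 0, 0, 0, 1]
    - [0, 0, 0, 0, 0, 0.3, 1]
    - [0, 0, 0, 0, 0, 0.3, 1]
    - [0, 0, 0, 0, 0, 0, 1]
    - [0, 0, 0, 0, 0, 0, 1]
    - [0, 0, 0, 0, 0, 0, 1]

```text
time: 6.45
tcp_pos: [0.4643, 0.2138, -0.0063]
orientation: [-0.075, -3.141, 0.0]
ft_force: [-0.5, 0.2, -0.1]
opening: 0.0929
gripper_force: 0.0
```

```bash
python3 -c "
from h import *
to([.4643,.2138,-.029],87)
n='scene'
p,d=bot.read_camera(n);K,R,tt=cal(n)
vv,uu=np.mgrid[:384,:512];X=np.stack([(uu-K[0,2])/K[0,0]*d,(vv-K[1,2])/K[1,1]*d,d],-1)-tt;W=X@R
s=np.load('scene_d.npy')
m=(d>0)&(s-d>.012)&(abs(W[...,0]-.4643)<.02)&(W[...,1]>.14)&(W[...,1]<.2)&(W[...,2]<.13)
q=W[m];q=q[q[:,2].argsort()];print(len(q),(q[:25]*1000).round().astype(int).tolist())
cv2.imwrite('pics/m4.png',crop(p,180,155,65,50,12))
"
```

```text
t 6.45 p [ 0.4643  0.2138 -0.0063] yaw 87.27 tilt [-0.0001 -0.0001] j7 0.99 f [-0.45  0.22 -0.14] tq [-0.03  0.    0.01] op 0.0929
units xyz [ 0.001 -0.     0.908] rot R.T: [-0.   -0.    0.05]
66 [[453, 161, 30], [466, 157, 35], [453, 166, 36], [453, 160, 36], [454, 156, 39], [454, 166, 40], [469, 155, 40], [453, 159, 42], [456, 151, 42], [460, 152, 44], [462, 155, 45], [457, 153, 45], [464, 152, 46], [453, 159, 47], [466, 155, 47], [469, 153, 47], [453, 153, 47], [453, 164, 48], [454, 166, 49], [457, 151, 52], [469, 153, 52], [454, 158, 52], [463, 156, 53], [461, 152, 53], [453, 151, 55]]
```

View pics/m4.png

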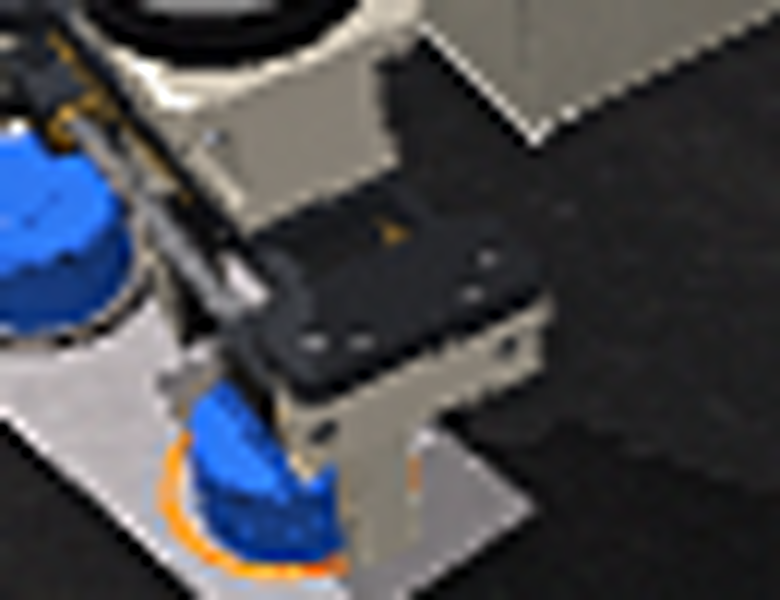

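Finger clear of the cap on the outside, tip at z≈0.032 (row ~565 of crop). The offset is confirmed at ≈38 mm; lower 22 mm and grip.

Call:
arm_command:
  moves:
    - [0, 0, 0, 0, 0, 0.3, 1]
    - [0, 0, 0, 0, 0, 0.3, 1]
    - [0, 0, 0, 0, 0, 0.28, 1]
    - [0, 0, 0, 0, 0, 0, 1]
    - [0, 0, 0, 0, 0, 0, 0.6]
    - [0, 0, 0, 0, 0, 0, 0.3]
    - [0, 0, 0, 0, 0, 0, 0.3]
    - [0, 0, 0, 0, 0, 0, 0.3]
    - [0, 0, 0, 0, 0, 0, 0.3]
    - [0, 0, 0, 0, 0, 0, 0.3]
  grip_force: 15

```text
time: 7.5
tcp_pos: [0.4644, 0.2139, -0.0281]
orientation: [0.075, 3.14, 0.0]
ft_force: [-0.5, -0.3, -0.4]
opening: 0.0543
gripper_force: 15.0
```

```bash
python3 -c "
from h import *
to([.6265,-.036,.09],87)"
```

```text
t 7.5 p [ 0.4644  0.2139 -0.0281] yaw 87.28 tilt [0.0002 0.0002] j7 0.99 f [-0.53 -0.31 -0.44] tq [0.05 0.01 0.01] op 0.0543
units xyz [-6.954 -9.676 -4.724] rot R.T: [0.   0.   0.05]
```

Gripped: opening 54.3 mm, 15 N. The rim is at z=0.003, so rim z = reported z + 0.031. Lift and carry.

Call:
arm_command:
  moves:
    - [0, 0, 0, 0, 0, -0.5, 0.3]
    - [0, 0, 0, 0, 0, -0.9, 0.3]
    - [0, 0, 0, 0, 0, -0.9, 0.3]
    - [0, 0, 0, 0, 0, -0.9, 0.3]
    - [0, 0, 0, 0, 0, -0.9, 0.3]
    - [0, 0, 0, -0.3, -0.45, -0.6, 0.3]
    - [0, 0, 0, -0.65, -0.9, 0, 0.3]
    - [0, 0, 0, -0.65, -0.9, 0, 0.3]
    - [0, 0, 0, -0.65, -0.9, 0, 0.3]
    - [0, 0, 0, -0.65, -0.9, 0, 0.3]

```text
time: 8.5
tcp_pos: [0.5323, 0.1082, 0.0902]
orientation: [0.075, 3.14, 0.0]
ft_force: [-1.3, 0.3, -1.3]
opening: 0.0538
gripper_force: 15.0
```

Call:
arm_command:
  moves:
    - [0, 0, 0, -0.65, -0.9, 0, 0.3]
    - [0, 0, 0, -0.65, -0.9, 0, 0.3]
    - [0, 0, 0, -0.65, -0.9, 0, 0.3]
    - [0, 0, 0, -0.65, -0.9, 0, 0.3]
    - [0, 0, 0, -0.65, -0.9, 0, 0.3]
    - [0, 0, 0, -0.65, -0.9, 0, 0.3]
    - [0, 0, 0, -0.15, -0.22, 0, 0.3]
    - [0, 0, 0, 0, 0, 0, 0.3]
    - [0, 0, 0, 0, 0, 0, 0.3]
    - [0, 0, 0, 0, 0, 0, 0.3]

```text
time: 9.5
tcp_pos: [0.6255, -0.0334, 0.0894]
orientation: [-0.07, -3.14, -0.002]
ft_force: [-1.1, -0.2, -0.8]
opening: 0.0538
gripper_force: 15.0
```

```bash
python3 -c "
from h import *
to([.6265,-.036,.089],87)
p,d=bot.read_camera('scene');q,_=bot.read_camera('top')
u,v=proj('scene',[.6265,-.036,.09]).astype(int);a,b=proj('top',[.6265,-.036,.12]).astype(int);print(u,v,a,b)
cv2.imwrite('pics/m5.png',np.hstack([crop(p,u-25,v-25,50,50,8),crop(q,a-25,b-25,50,50,8)]))
n='scene';K,R,tt=cal(n)
vv,uu=np.mgrid[:384,:512];X=np.stack([(uu-K[0,2])/K[0,0]*d,(vv-K[1,2])/K[1,1]*d,d],-1)-tt;W=X@R
h=cv2.cvtColor(p,cv2.COLOR_RGB2HSV);m=(cv2.inRange(h,(100,120,50),(125,255,255))>0)&(abs(W[...,0]-.6265)<.06)&(abs(W[...,1]+.036)<.06)
w=W[m];print(len(w),w.min(0),w.max(0))
"
```

```text
t 9.5 p [ 0.6255 -0.0334  0.0894] yaw 87.44 tilt [-0.0009  0.0015] j7 1.49 f [-1.11 -0.24 -0.77] tq [-0.03  0.05 -0.  ] op 0.0538
units xyz [-0.044 -0.1    0.017] rot R.T: [ 0.01 -0.01  0.07]
290 203 284 167
217 [ 0.5873079  -0.08539689  0.12150397] [ 0.63773285 -0.00463295  0.22435158]
```

View pics/m5.png

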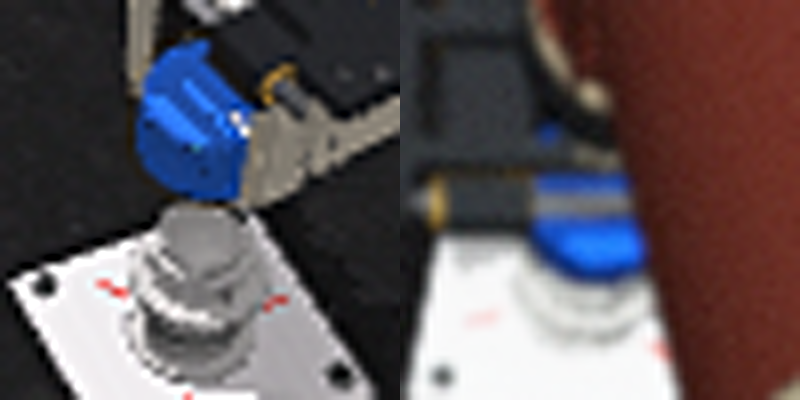

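Cap held upright over the gauge (scene crop (195,120), nose (205,225)). Its mark is by the right finger, as planned. Centre it and go down to just above the nose.

Call:
arm_command:
  moves:
    - [0, 0, 0, -0.03, -0.09, 0, 0.3]
    - [0, 0, 0, 0, 0, 0.4, 0.3]
    - [0, 0, 0, 0, 0, 0.4, 0.3]
    - [0, 0, 0, 0, 0, 0.4, 0.3]
    - [0, 0, 0, 0, 0, 0.3, 0.3]
    - [0, 0, 0, 0, 0, 0, 0.3]
    - [0, 0, 0, 0, 0, 0, 0.3]
    - [0, 0, 0, 0, 0, 0, 0.3]
    - [0, 0, 0, 0, 0, 0, 0.3]
    - [0, 0, 0, 0, 0, 0, 0.3]

```text
time: 10.6
tcp_pos: [0.6273, -0.0382, 0.0522]
orientation: [0.075, 3.14, -0.0]
ft_force: [-0.1, -0.6, -1.1]
opening: 0.0542
gripper_force: 15.0
```

```bash
cat > fit.py <<'E'
from h import *
from scipy.optimize import minimize
# fit cap centre (x,y) in scene image by silhouette overlap (left/bottom visible part), and gauge flange likewise
def hull(n,c,r,z0,z1):
    a=np.linspace(0,2*np.pi,72);P=[[c[0]+r*np.cos(t),c[1]+r*np.sin(t),z] for t in a for z in(z0,z1)]
    return cv2.convexHull(np.array([proj(n,p) for p in P],np.float32)[:,None])[:,0]
def blue(p): return cv2.inRange(cv2.cvtColor(p,cv2.COLOR_RGB2HSV),(100,120,45),(125,255,255))
E
python3 -c "
from fit import *
to([.6263,-.0357,.049],87)
st=bot.get_state();rz=st['tcp_pos'][2]+.0311
p,d=bot.read_camera('scene');b=blue(p)
H=hull('scene',(.6263,-.0357),.027,rz,rz+.03)
print('pred hull umin,vmax',H[:,0].min(),H[:,1].max(), 'at vmax u',H[H[:,1].argmax()])
x0,y0=H.min(0).astype(int)-5;x1,y1=H.max(0).astype(int)+5
m=b[y0:y1,x0:x1]
for r in range(m.shape[0]):
    v=y0+r; c=np.where(m[r]>0)[0]
    xs=[]
    for i in range(len(H)):
        a,bb=H[i],H[(i+1)%len(H)]
        if (a[1]-v)*(bb[1]-v)<0: xs.append(round(float(a[0]+(v-a[1])/(bb[1]-a[1])*(bb[0]-a[0])),1))
    print(v,(c.min()+x0,c.max()+x0) if len(c) else '-',sorted(xs))
"
```

```text
t 10.6 p [ 0.6273 -0.0382  0.0522] yaw 87.27 tilt [ 0.0008 -0.0001] j7 1.49 f [-0.12 -0.55 -1.11] tq [ 0.02 -0.01 -0.04] op 0.0542
units xyz [0.045 0.099 0.128] rot R.T: [-0.    0.01  0.05]
pred hull umin,vmax 281.34772 211.26842 at vmax u [290.83582 211.26842]
186 - []
187 - []
188 - []
189 - []
190 - []
191 - []
192 (np.int64(288), np.int64(291)) [286.5, 294.4]
193 (np.int64(286), np.int64(291)) [284.6, 296.5]
194 (np.int64(285), np.int64(290)) [283.5, 297.8]
195 (np.int64(284), np.int64(291)) [282.7, 298.8]
196 (np.int64(284), np.int64(291)) [282.3, 299.4]
197 (np.int64(283), np.int64(292)) [282.1, 299.8]
198 (np.int64(283), np.int64(293)) [282.0, 300.1]
199 (np.int64(283), np.int64(294)) [281.9, 300.1]
200 (np.int64(283), np.int64(295)) [281.8, 299.9]
201 (np.int64(283), np.int64(296)) [281.6, 299.8]
202 (np.int64(283), np.int64(293)) [281.5, 299.6]
203 (np.int64(282), np.int64(294)) [281.4, 299.4]
204 (np.int64(283), np.int64(295)) [281.4, 299.3]
205 (np.int64(282), np.int64(295)) [281.4, 299.1]
206 (np.int64(283), np.int64(295)) [281.7, 298.9]
207 (np.int64(284), np.int64(295)) [282.2, 298.6]
208 (np.int64(284), np.int64(294)) [283.0, 298.1]
209 (np.int64(285), np.int64(294)) [284.1, 297.2]
210 (np.int64(287), np.int64(294)) [285.6, 295.9]
211 (np.int64(289), np.int64(293)) [288.4, 293.3]
212 - []
213 - []
214 - []
215 - []
```

Call:
arm_command:
  moves:
    - [0, 0, 0, 0.04, 0.1, 0, 0.3]
    - [0, 0, 0, 0, 0, 0.15, 0.3]
    - [0, 0, 0, 0, 0, 0.15, 0.3]
    - [0, 0, 0, 0, 0, 0, 0.3]
    - [0, 0, 0, 0, 0, 0, 0.3]
    - [0, 0, 0, 0, 0, 0, 0.3]
    - [0, 0, 0, 0, 0, 0, 0.3]
    - [0, 0, 0, 0, 0, 0, 0.3]
    - [0, 0, 0, 0, 0, 0, 0.3]
    - [0, 0, 0, 0, 0, 0, 0.3]

```text
time: 11.65
tcp_pos: [0.6262, -0.0357, 0.0443]
orientation: [0.075, 3.141, -0.0]
ft_force: [-0.9, 0.2, -1.5]
opening: 0.0539
gripper_force: 15.0
```

```bash
python3 -c "
from fit import *
to([.6263,-.0357,.035],87)
s=np.load('scene_p.npy');t=np.load('top_p.npy')
# gauge centre: line/plate independent check, nose+flange silhouettes by brightness edges
for n,p in(('scene',s),('top',t)):
    for z,r in((.05,.0275),(.072,.0155)):
        print(n,z,hull(n,(.6263,-.0357),r,z,z).min(0).round(1),hull(n,(.6263,-.0357),r,z,z).max(0).round(1))
g=cv2.cvtColor(s,cv2.COLOR_RGB2GRAY);print(g[200:234,276:304])
"
```

```text
t 11.65 p [ 0.6262 -0.0357  0.0443] yaw 87.27 tilt [ 0.0001 -0.0001] j7 1.49 f [-0.86  0.22 -1.53] tq [ 0.   -0.04 -0.04] op 0.0539
units xyz [-0.006  0.001  0.372] rot R.T: [-0.    0.    0.04]
scene 0.05 [280.4 204.6] [298.  218.2]
scene 0.072 [284.8 203. ] [294.9 210.7]
top 0.05 [272.5 165. ] [291.5 183.4]
top 0.072 [277.2 166.9] [288.1 177.5]
[[ 31  30  31  31  31  33  35  35  34  33  35  36  31  30  30  34  33  38
   47  38  34  33  32  33  29  34  34  33]
 [ 30  34  33  32  34  33  33  33  33  32  31  32  32  33  27  28  29  27
   28  24  28  31  33  31  32  32  34  33]
 [ 33  35  31  29  34  35  31  33  33  29  22  18  17  19  18  19  23  20
   17  14  21  29  30  33  35  31  32  34]
 [ 30  34  31  30  31  32  31  27  24  14  58 114 120 122  69  64   8  92
  163 250  76  22  29  30  36  35  32  35]
 [ 33  34  32  29  31  34  31  29  16 115 223 199 205 203 202 205 224 125
   48 141 117  27  19  26  30  29  29  35]
 [ 32  36  38  32  30  31  27  21   5 171 198 196 195 195 193 191 192 195
  140  54 255 128  22  19  27  29  34  32]
 [ 31  31  30  25  24  14   8   0 105 135 190 199 
[... 2526 characters left out ...]
249 242 240 238 240 241 239 239 239 239 243 249 167 245 247 242 241 244
  244 244 242 240 240 240 240 239 240 244]
 [255 246 241 239 239 241 240 239 239 239 242 216 161 242 244 242 239 239
  242 242 242 240 241 242 244 250 251 246]
 [198 250 243 241 240 242 244 242 241 239 240 248 140 239 241 242 240 239
  240 242 243 245 247 252 249 248 204 134]
 [ 29 250 251 243 244 249 255 254 247 242 240 241 246 243 238 241 242 240
  242 247 254 255 254 230 147 122  63   4]
 [ 10 149 248 245 252 189 116 122 253 246 240 239 241 242 240 240 247 252
  252 255 240 160 128  62  51   9  23  32]
 [ 18  35 233 253 255 116   3  26 167 247 243 240 240 245 249 251 248 245
  165 128 107  60   8   4  23  27  31  32]]
```

Position agrees with the flange/nose silhouette to ~1 mm. Descend gently.

Call:
arm_command:
  moves:
    - [0, 0, 0, 0, 0, 0.1, 0.3]
    - [0, 0, 0, 0, 0, 0.1, 0.3]
    - [0, 0, 0, 0, 0, 0.1, 0.3]
    - [0, 0, 0, 0, 0, 0.1, 0.3]
    - [0, 0, 0, 0, 0, 0.1, 0.3]
    - [0, 0, 0, 0, 0, 0, 0.3]
    - [0, 0, 0, 0, 0, 0, 0.3]
    - [0, 0, 0, 0, 0, 0, 0.3]
    - [0, 0, 0, 0, 0, 0, 0.3]
    - [0, 0, 0, 0, 0, 0, 0.3]

```text
time: 12.65
tcp_pos: [0.6262, -0.0357, 0.0319]
orientation: [0.075, 3.141, -0.0]
ft_force: [-0.7, -0.8, -0.1]
opening: 0.0536
gripper_force: 15.0
```

```bash
python3 -c "
from fit import *
to([.6263,-.0357,.0247],87)"
```

```text
t 12.65 p [ 0.6262 -0.0357  0.0319] yaw 87.28 tilt [ 0.0002 -0.0001] j7 1.49 f [-0.68 -0.84 -0.09] tq [0.02 0.   0.01] op 0.0536
units xyz [-0.005 -0.001  0.287] rot R.T: [-0.    0.    0.05]
```

Call:
arm_command:
  moves:
    - [0, 0, 0, 0, 0, 0.06, 0.3]
    - [0, 0, 0, 0, 0, 0.06, 0.3]
    - [0, 0, 0, 0, 0, 0.05, 0.3]
    - [0, 0, 0, 0, 0, 0, 0.3]
    - [0, 0, 0, 0, 0, 0, 0.3]
    - [0, 0, 0, 0, 0, 0, 0.3]
    - [0, 0, 0, 0, 0, 0, 0.3]
    - [0, 0, 0, 0, 0, 0, 0.3]
    - [0, 0, 0, 0, 0, 0, 0.3]
    - [0, 0, 0, 0, 0, 0, 0.3]

```text
time: 13.65
tcp_pos: [0.6261, -0.0357, 0.0275]
orientation: [0.075, 3.141, -0.0]
ft_force: [-0.6, -0.1, -0.2]
opening: 0.0542
gripper_force: 15.0
```

Call:
arm_command:
  moves:
    - [0, 0, 0, 0, 0, 0.04, 0.3]
    - [0, 0, 0, 0, 0, 0.04, 0.3]
    - [0, 0, 0, 0, 0, 0.02, 0.3]
    - [0, 0, 0, 0, 0, 0.02, 0.3]
    - [0, 0, 0, 0, 0, 0, 0.3]
    - [0, 0, 0, 0, 0, 0, 0.3]
    - [0, 0, 0, 0, 0, 0, 0.3]
    - [0, 0, 0, 0, 0, 0, 0.3]
    - [0, 0, 0, 0, 0, 0, 0.3]
    - [0, 0, 0, 0, 0, 0, 0.3]

```text
time: 14.65
tcp_pos: [0.6261, -0.0357, 0.0245]
orientation: [-0.075, -3.141, 0.0]
ft_force: [-0.4, 0.4, -0.5]
opening: 0.0539
gripper_force: 15.0
```

```bash
python3 -c "
from fit import *
to([.6263,-.0357,.0247],87)"
```

```text
t 14.65 p [ 0.6261 -0.0357  0.0245] yaw 87.28 tilt [-0. -0.] j7 1.49 f [-0.35  0.43 -0.47] tq [-0.01  0.08  0.06] op 0.0539
units xyz [-0.008 -0.001 -0.007] rot R.T: [-0.   -0.    0.05]
```

Call:
arm_command:
  moves:
    - [0, 0, 0, 0, 0, 0.02, 0.3]
    - [0, 0, 0, 0, 0, 0.02, 0.3]
    - [0, 0, 0, 0, 0, 0, 0.3]
    - [0, 0, 0, 0, 0, 0, 0.3]
    - [0, 0, 0, 0, 0, 0, 0.3]
    - [0, 0, 0, 0, 0, 0, 0.3]
    - [0, 0, 0, 0, 0, 0, 0.3]
    - [0, 0, 0, 0, 0, 0, 0.3]
    - [0, 0, 0, 0, 0, 0, 0.3]
    - [0, 0, 0, 0, 0, 0, 0.3]

```text
time: 15.65
tcp_pos: [0.6263, -0.0357, 0.0241]
orientation: [0.075, 3.14, -0.0]
ft_force: [-2.7, 0.4, 5.0]
opening: 0.0539
gripper_force: 15.0
```

```bash
python3 -c "
from fit import *
to([.6263,-.0357,.0247],87)"
```

```text
t 15.65 p [ 0.6263 -0.0357  0.0241] yaw 87.28 tilt [ 0.0004 -0.0001] j7 1.49 f [-2.7   0.45  5.05] tq [-0.01  0.39 -0.04] op 0.0539
units xyz [-0.002 -0.001 -0.024] rot R.T: [-0.    0.    0.05]
```

Contact at the expected height (rim ≈5 mm above the shoulder, 5 N). Begin screwing clockwise, following the pitch.

Call:
arm_command:
  moves:
    - [0, 0, 0.8, 0, 0, 0.012, 0.3]
    - [0, 0, 0.8, 0, 0, 0.012, 0.3]
    - [0, 0, 0.8, 0, 0, 0.012, 0.3]
    - [0, 0, 0.8, 0, 0, 0.012, 0.3]
    - [0, 0, 0.8, 0, 0, 0.012, 0.3]
    - [0, 0, 0.5, 0, 0, 0.008, 0.3]
    - [0, 0, 0, 0, 0, 0, 0.3]
    - [0, 0, 0, 0, 0, 0, 0.3]
    - [0, 0, 0, 0, 0, 0, 0.3]
    - [0, 0, 0, 0, 0, 0, 0.3]

```text
time: 16.65
tcp_pos: [0.6275, -0.0358, 0.0225]
orientation: [0.804, 3.034, 0.001]
ft_force: [2.3, -0.8, 4.7]
opening: 0.0538
gripper_force: 15.0
```

```bash
python3 -c "
from fit import *
to([.6263,-.0357,.0247])"
```

```text
t 16.65 p [ 0.6275 -0.0358  0.0225] yaw 60.3 tilt [ 0.003 -0.   ] j7 1.13 f [ 2.29 -0.82  4.66] tq [-0.14 -0.46 -0.03] op 0.0538
units xyz [ 0.043 -0.021 -0.09 ] rot R.T:
```

Call:
arm_command:
  moves:
    - [0, 0, 0.6, 0, 0, 0.009, 0.3]
    - [0, 0, 0.6, 0, 0, 0.009, 0.3]
    - [0, 0, 0.6, 0, 0, 0.009, 0.3]
    - [0, 0, 0.6, 0, 0, 0.009, 0.3]
    - [0, 0, 0.6, 0, 0, 0.009, 0.3]
    - [0, 0, 0, 0, 0, 0, 0.3]
    - [0, 0, 0, 0, 0, 0, 0.3]
    - [0, 0, 0, 0, 0, 0, 0.3]
    - [0, 0, 0, 0, 0, 0, 0.3]
    - [0, 0, 0, 0, 0, 0, 0.3]

```text
time: 17.65
tcp_pos: [0.6265, -0.0354, 0.0212]
orientation: [1.271, 2.872, 0.001]
ft_force: [0.2, 0.8, 6.1]
opening: 0.054
gripper_force: 15.0
```

```bash
python3 -c "
from fit import *
to([.6263,-.0357,.0247])"
```

```text
t 17.65 p [ 0.6265 -0.0354  0.0212] yaw 42.27 tilt [0.0009 0.0006] j7 0.9 f [0.18 0.78 6.09] tq [-0.05 -0.16 -0.07] op 0.054
units xyz [-0.003 -0.013 -0.14 ] rot R.T:
```

Call:
arm_command:
  moves:
    - [0, 0, 0.4, 0, 0, 0.006, 0.3]
    - [0, 0, 0.4, 0, 0, 0.006, 0.3]
    - [0, 0, 0.4, 0, 0, 0.006, 0.3]
    - [0, 0, 0.4, 0, 0, 0.006, 0.3]
    - [0, 0, 0.4, 0, 0, 0.006, 0.3]
    - [0, 0, 0, 0, 0, 0, 0.3]
    - [0, 0, 0, 0, 0, 0, 0.3]
    - [0, 0, 0, 0, 0, 0, 0.3]
    - [0, 0, 0, 0, 0, 0, 0.3]
    - [0, 0, 0, 0, 0, 0, 0.3]

```text
time: 18.65
tcp_pos: [0.6261, -0.0355, 0.0205]
orientation: [1.56, 2.727, -0.0]
ft_force: [-0.4, -0.5, 6.8]
opening: 0.0541
gripper_force: 15.0
```

```bash
python3 -c "
from fit import *
to([.6263,-.0357,.0247])"
```

```text
t 18.65 p [ 0.6261 -0.0355  0.0205] yaw 30.44 tilt [ 0. -0.] j7 0.75 f [-0.37 -0.54  6.82] tq [-0.07  0.01  0.42] op 0.0541
units xyz [-0.009  0.003 -0.168] rot R.T:
```

Resisting torque jumped to 0.42 Nm about 25° past the line with only 7 N down: likely a hard stop. Nudge a little more, without pushing down, to confirm.

Call:
arm_command:
  moves:
    - [0, 0, 0.3, 0, 0, 0, 0.3]
    - [0, 0, 0.3, 0, 0, 0, 0.3]
    - [0, 0, 0.3, 0, 0, 0, 0.3]
    - [0, 0, 0, 0, 0, 0, 0.3]
    - [0, 0, 0, 0, 0, 0, 0.3]
    - [0, 0, 0, 0, 0, 0, 0.3]
    - [0, 0, 0, 0, 0, 0, 0.3]
    - [0, 0, 0, 0, 0, 0, 0.3]
    - [0, 0, 0, 0, 0, 0, 0.3]
    - [0, 0, 0, 0, 0, 0, 0.3]

```text
time: 19.65
tcp_pos: [0.6259, -0.0349, 0.0201]
orientation: [-1.686, -2.65, -0.0]
ft_force: [0.0, 0.9, 6.2]
opening: 0.0541
gripper_force: 15.0
```

```bash
python3 -c "
from fit import *
to([.6263,-.0357,.0247])
p,d=bot.read_camera('scene');q,_=bot.read_camera('top')
u,v=proj('scene',[.6265,-.036,.06]).astype(int);a,b=proj('top',[.6265,-.036,.08]).astype(int);print(u,v,a,b)
cv2.imwrite('pics/m6.png',np.hstack([crop(p,u-20,v-20,40,40,10),crop(q,a-20,b-20,40,40,10)]))
"
```

```text
t 19.65 p [ 0.6259 -0.0349  0.0201] yaw 25.06 tilt [-0.0006  0.0007] j7 0.68 f [0.04 0.86 6.16] tq [ 0.06 -0.04  0.44] op 0.0541
units xyz [-0.036  0.002 -0.182] rot R.T: 
289 209 282 171
```

View pics/m6.png

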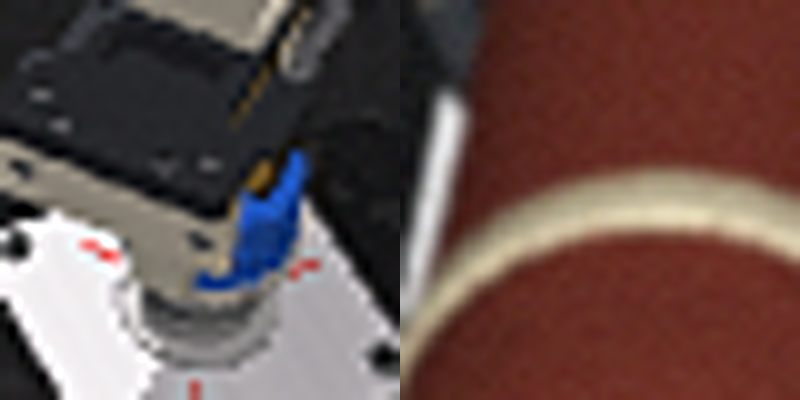

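The scene crop shows the gripper hiding the mark and crown. Torque is saturated at 0.44, so the pads are probably slipping at a stop. Release and back off to read the cap's mark and height directly.

Call:
arm_command:
  moves:
    - [0, 0, 0, 0, 0, 0, 0.7]
    - [0, 0, 0, 0, 0, 0, 1]
    - [0, 0, 0, 0, 0, 0, 1]
    - [0, 0, 0, 0, 0, -0.6, 1]
    - [0, 0, 0, 0, 0, -0.9, 1]
    - [0, 0, 0, 0.3, 0.5, -0.9, 1]
    - [0, 0, 0, 0.6, 0.9, -0.9, 1]
    - [0, 0, 0, 0.6, 0.9, -0.9, 1]
    - [0, 0, 0, 0.5, 0.7, -0.5, 1]
    - [0, 0, 0, 0, 0, 0, 1]

```text
time: 20.75
tcp_pos: [0.6757, 0.0461, 0.1403]
orientation: [1.681, 2.65, 0.01]
ft_force: [-0.5, -0.2, 0.5]
opening: 0.0932
gripper_force: 0.0
```

```bash
python3 -c "
from fit import *
to([.6263,-.0357,.0247])
p,d=bot.read_camera('scene')
u,v=proj('scene',[.6265,-.036,.06]).astype(int)
cv2.imwrite('pics/m7.png',crop(p,u-20,v-20,40,40,12))
n='scene';K,R,tt=cal(n)
vv,uu=np.mgrid[:384,:512];X=np.stack([(uu-K[0,2])/K[0,0]*d,(vv-K[1,2])/K[1,1]*d,d],-1)-tt;W=X@R
m=(d>0)&(np.hypot(W[...,0]-.6265,W[...,1]+.036)<.04)&(W[...,2]>.07)&(W[...,2]<.1);w=W[m];k=w[w[:,2]>.077]
print(len(k),np.median(k[:,2]),(k[:,:2].min(0)+k[:,:2].max(0))/2,np.ptp(k[:,:2],axis=0))
print('off',u-20,v-20)
br=m&(p.min(2)>120)
print([(int(x),int(y),p[y,x].tolist(),(W[y,x]*1000).round().tolist()) for y,x in zip(*np.where(br))])
"
```

```text
t 20.75 p [0.6757 0.0461 0.1403] yaw 25.22 tilt [0.0061 0.0034] j7 0.51 f [-0.45 -0.21  0.53] tq [-0.07  0.04 -0.02] op 0.0932
units xyz [-2.121 -3.213  4.6  ] rot R.T: 
203 0.08274451076276809 [ 0.62460024 -0.03735086] [0.05357036 0.05446202]
off 269 189
[(288, 208, [214, 201, 196], [612.0, -42.0, 82.0]), (288, 209, [218, 205, 202], [610.0, -45.0, 82.0])]
```

View pics/m7.png

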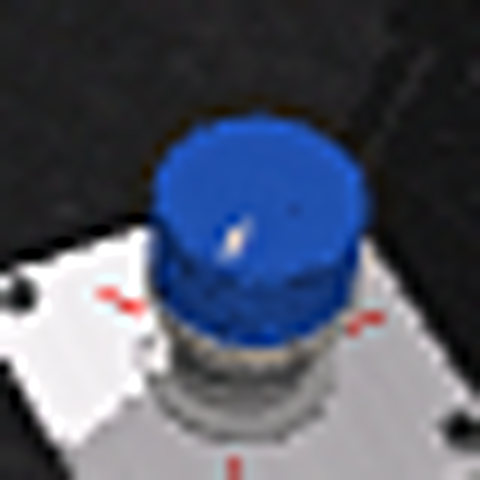

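The cap stands upright on the gauge with crown z = 0.0827, so the rim is 2.7 mm above the shoulder. The mark at crop (237,237) gives ≈−154°, i.e. about 21° past the −133° line. It stopped short: faulty, so it goes in the red tray. Go back to regrip it.

Call:
arm_command:
  moves:
    - [0, 0, 0, -0.4, -0.6, 0, 1]
    - [0, 0, 0, -0.53, -0.8, 0, 1]
    - [0, 0, 0, -0.53, -0.8, 0.4, 1]
    - [0, 0, 0, -0.46, -0.7, 0.8, 1]
    - [0, 0, 0, -0.2, -0.31, 0.8, 1]
    - [0, 0, 0, 0, 0, 0.6, 1]
    - [0, 0, 0, 0, 0, 0, 1]
    - [0, 0, 0, 0, 0, 0, 1]
    - [0, 0, 0, 0, 0, 0, 1]
    - [0, 0, 0, 0, 0, 0, 1]

```text
time: 21.8
tcp_pos: [0.6232, -0.0407, 0.0733]
orientation: [1.69, 2.647, 0.001]
ft_force: [0.1, 0.0, 0.3]
opening: 0.0932
gripper_force: 0.0
```

```bash
python3 -c "
from fit import *
to([.6261,-.0355,.022],25.2)
t=np.load('top_p.npy')
m=cv2.inRange(cv2.cvtColor(t,cv2.COLOR_RGB2HSV),(0,150,80),(8,255,255));m[:200]=0;m[:,:335]=0;m[:,410:]=0;m[265:]=0
y,x=np.where(m);print(x.min(),x.max(),y.min(),y.max())
for z in(.003,.018): print(ray('top',(x.min()+x.max())/2,(y.min()+y.max())/2,z))
s=np.load('scene_p.npy')
m=cv2.inRange(cv2.cvtColor(s,cv2.COLOR_RGB2HSV),(0,150,80),(8,255,255));m[:270]=0;m[:,:255]=0
k,l,st,c=cv2.connectedComponentsWithStats(m);i=1+st[1:,4].argmax();print(c[i],st[i],ray('scene',*c[i],.008))
"
```

```text
t 21.8 p [ 0.6232 -0.0407  0.0733] yaw 24.88 tilt [ 0.0016 -0.0002] j7 0.67 f [0.07 0.01 0.32] tq [-0.06  0.07 -0.06] op 0.0932
units xyz [0.141 0.19  2.054] rot R.T: [ 0.01  0.01 -0.05]
346 393 210 257
[ 0.45165517 -0.28780833  0.003     ]
[ 0.45048777 -0.28277787  0.018     ]
[299.50739958 310.69725159] [ 266  279   69   66 2365] [ 0.45075844 -0.28543707  0.008     ]
```

Call:
arm_command:
  moves:
    - [0, 0, 0, 0.14, 0.19, 0, 1]
    - [0, 0, 0, 0, 0, 0.3, 1]
    - [0, 0, 0, 0, 0, 0.5, 1]
    - [0, 0, 0, 0, 0, 0.5, 1]
    - [0, 0, 0, 0, 0, 0.5, 1]
    - [0, 0, 0, 0, 0, 0.25, 1]
    - [0, 0, 0, 0, 0, 0, 1]
    - [0, 0, 0, 0, 0, 0, 1]
    - [0, 0, 0, 0, 0, 0, 1]
    - [0, 0, 0, 0, 0, 0, 1]

```text
time: 22.8
tcp_pos: [0.626, -0.0355, 0.0218]
orientation: [1.69, 2.647, 0.001]
ft_force: [0.5, -0.2, 0.4]
opening: 0.0929
gripper_force: 0.0
```

```bash
python3 -c "
from fit import *
to([.6261,-.0355,.022],25.2)"
```

```text
t 22.8 p [ 0.626  -0.0355  0.0218] yaw 24.87 tilt [ 0.0013 -0.0001] j7 0.68 f [ 0.53 -0.25  0.41] tq [-0.1  -0.    0.03] op 0.0929
units xyz [-0.001  0.006 -0.006] rot R.T: [ 0.01  0.01 -0.05]
```

Call:
arm_command:
  moves:
    - [0, 0, 0, 0, 0, 0, 0.6]
    - [0, 0, 0, 0, 0, 0, 0.3]
    - [0, 0, 0, 0, 0, 0, 0.3]
    - [0, 0, 0, 0, 0, 0, 0.3]
    - [0, 0, 0, 0, 0, 0, 0.3]
    - [0, 0, 0, 0, 0, 0, 0.3]
    - [0, 0, 0.4, 0, 0, 0, 0.3]
    - [0, 0, 0.4, 0, 0, 0, 0.3]
    - [0, 0, 0, 0, 0, 0, 0.3]
    - [0, 0, 0, 0, 0, 0, 0.3]
  grip_force: 15

```text
time: 23.8
tcp_pos: [0.6256, -0.0351, 0.0212]
orientation: [1.797, 2.577, 0.0]
ft_force: [0.6, 0.1, -0.6]
opening: 0.0539
gripper_force: 15.0
```

```bash
python3 -c "
from fit import *
to([.6261,-.0355,.022],25.2)"
```

```text
t 23.8 p [ 0.6256 -0.0351  0.0212] yaw 20.22 tilt [ 0.0002 -0.0001] j7 0.62 f [ 0.61  0.06 -0.61] tq [ 0.   -0.03  0.52] op 0.0539
units xyz [-0.022  0.012 -0.032] rot R.T: [ 0.    0.   -0.83]
```

Hard stop confirmed (0.52 Nm after <5°). Unscrew.

Call:
arm_command:
  moves:
    - [0, 0, -0.6, 0, 0, -0.005, 0.3]
    - [0, 0, -0.95, 0, 0, -0.014, 0.3]
    - [0, 0, -0.95, 0, 0, -0.014, 0.3]
    - [0, 0, -0.95, 0, 0, -0.014, 0.3]
    - [0, 0, -0.95, 0, 0, -0.014, 0.3]
    - [0, 0, -0.95, 0, 0, -0.014, 0.3]
    - [0, 0, -0.95, 0, 0, -0.014, 0.3]
    - [0, 0, -0.95, 0, 0, -0.014, 0.3]
    - [0, 0, -0.95, 0, 0, -0.014, 0.3]
    - [0, 0, 0, 0, 0, 0, 0.3]

```text
time: 24.8
tcp_pos: [0.6252, -0.0361, 0.0241]
orientation: [-0.568, -3.09, -0.0]
ft_force: [-0.3, -0.6, 0.3]
opening: 0.0538
gripper_force: 15.0
```

```bash
python3 -c "
from fit import *
to([.6261,-.0355,.03],72)"
```

```text
t 24.8 p [ 0.6252 -0.0361  0.0241] yaw 69.18 tilt [-0.0003  0.0002] j7 1.25 f [-0.35 -0.57  0.27] tq [-0.05 -0.04  0.01] op 0.0538
units xyz [-0.025  0.035 -0.236] rot R.T: [ 0.   -0.   -0.47]
```

Call:
arm_command:
  moves:
    - [0, 0, 0, 0, 0, -0.03, 0.3]
    - [0, 0, 0, 0, 0, -0.04, 0.3]
    - [0, 0, 0, 0, 0, -0.05, 0.3]
    - [0, 0, 0, 0, 0, -0.05, 0.3]
    - [0, 0, 0, 0, 0, -0.05, 0.3]
    - [0, 0, 0, 0, 0, 0, 0.3]
    - [0, 0, 0, 0, 0, 0, 0.3]
    - [0, 0, 0, 0, 0, 0, 0.3]
    - [0, 0, 0, 0, 0, 0, 0.3]
    - [0, 0, 0, 0, 0, 0, 0.3]

```text
time: 25.8
tcp_pos: [0.6254, -0.0354, 0.0295]
orientation: [-0.565, -3.09, 0.0]
ft_force: [0.1, -0.1, -0.4]
opening: 0.054
gripper_force: 15.0
```

```bash
python3 -c "
from fit import *
to([.6261,-.0355,.08],90)"
```

```text
t 25.8 p [ 0.6254 -0.0354  0.0295] yaw 69.27 tilt [-0.0002 -0.    ] j7 1.25 f [ 0.15 -0.06 -0.36] tq [0.01 0.01 0.01] op 0.054
units xyz [-0.027  0.007 -2.02 ] rot R.T: [-0.   -0.   -3.45]
```

Free. Lift clear, and turn to yaw 90.

Call:
arm_command:
  moves:
    - [0, 0, 0, 0, 0, -0.3, 0.3]
    - [0, 0, 0, 0, 0, -0.6, 0.3]
    - [0, 0, 0, 0, 0, -0.6, 0.3]
    - [0, 0, -0.9, 0, 0, -0.6, 0.3]
    - [0, 0, -0.9, 0, 0, -0.2, 0.3]
    - [0, 0, -0.9, 0, 0, 0, 0.3]
    - [0, 0, -0.75, 0, 0, 0, 0.3]
    - [0, 0, 0, 0, 0, 0, 0.3]
    - [0, 0, 0, 0, 0, 0, 0.3]
    - [0, 0, 0, 0, 0, 0, 0.3]

```text
time: 26.8
tcp_pos: [0.6255, -0.0354, 0.0872]
orientation: [0.003, 3.142, -0.0]
ft_force: [-1.3, -0.0, -0.5]
opening: 0.0537
gripper_force: 15.0
```

```bash
python3 -c "
from fit import *
to([.452,-.0355,.087],90)
to([.452,-.285,.087],90)"
```

```text
t 26.8 p [ 0.6255 -0.0354  0.0872] yaw 89.91 tilt [ 0.     -0.0001] j7 1.54 f [-1.3  -0.04 -0.53] tq [ 0.03  0.01 -0.07] op 0.0537
units xyz [ 6.938 -0.014  0.009] rot R.T: [-0.    0.   -0.02]
t 26.8 p [ 0.6255 -0.0354  0.0872] yaw 89.91 tilt [ 0.     -0.0001] j7 1.54 f [-1.3  -0.04 -0.53] tq [ 0.03  0.01 -0.07] op 0.0537
units xyz [ 6.922 -9.994  0.011] rot R.T: [-0.    0.   -0.02]
```

Call:
arm_command:
  moves:
    - [0, 0, 0, 0.5, 0, 0, 0.3]
    - [0, 0, 0, 0.9, 0, 0, 0.3]
    - [0, 0, 0, 0.9, 0, 0, 0.3]
    - [0, 0, 0, 0.9, 0, 0, 0.3]
    - [0, 0, 0, 0.9, 0, 0, 0.3]
    - [0, 0, 0, 0.9, 0, 0, 0.3]
    - [0, 0, 0, 0.9, 0, 0, 0.3]
    - [0, 0, 0, 0.7, -0.3, 0, 0.3]
    - [0, 0, 0, 0.3, -0.6, 0, 0.3]
    - [0, 0, 0, 0, -0.7, 0, 0.3]

```text
time: 27.8
tcp_pos: [0.4516, -0.0751, 0.0874]
orientation: [0.0, -3.141, -0.0]
ft_force: [-0.0, 0.4, 0.1]
opening: 0.0541
gripper_force: 15.0
```

Call:
arm_command:
  moves:
    - [0, 0, 0, 0, -0.9, 0, 0.3]
    - [0, 0, 0, 0, -0.9, 0, 0.3]
    - [0, 0, 0, 0, -0.9, 0, 0.3]
    - [0, 0, 0, 0, -0.9, 0, 0.3]
    - [0, 0, 0, 0, -0.9, 0, 0.3]
    - [0, 0, 0, 0, -0.9, 0, 0.3]
    - [0, 0, 0, 0, -0.9, 0, 0.3]
    - [0, 0, 0, 0, -0.9, 0, 0.3]
    - [0, 0, 0, 0, -0.9, 0, 0.3]
    - [0, 0, 0, 0, -0.3, 0, 0.3]

```text
time: 28.8
tcp_pos: [0.4524, -0.2884, 0.0872]
orientation: [0.008, 3.141, -0.003]
ft_force: [-0.3, -0.6, -0.7]
opening: 0.0534
gripper_force: 15.0
```

Call:
arm_command:
  moves:
    - [0, 0, 0, 0, 0, 0, 0.3]
    - [0, 0, 0, 0, 0, 0, 0.3]
    - [0, 0, 0, 0, 0, 0.6, 0.3]
    - [0, 0, 0, 0, 0, 0.6, 0.3]
    - [0, 0, 0, 0, 0, 0.6, 0.3]
    - [0, 0, 0, 0, 0, 0.6, 0.3]
    - [0, 0, 0, 0, 0, 0, 0.3]
    - [0, 0, 0, 0, 0, 0, 0.3]
    - [0, 0, 0, 0, 0, 0, 0.3]
    - [0, 0, 0, 0, 0, 0, 0.3]

```text
time: 29.8
tcp_pos: [0.4535, -0.2854, 0.028]
orientation: [0.0, 3.14, -0.001]
ft_force: [0.3, -0.4, -0.1]
opening: 0.0537
gripper_force: 15.0
```

```bash
python3 -c "
from fit import *
to([.452,-.285,-.027],90)
p,d=bot.read_camera('scene');u,v=proj('scene',[.452,-.285,.03]).astype(int)
n='scene';K,R,tt=cal(n)
vv,uu=np.mgrid[:384,:512];X=np.stack([(uu-K[0,2])/K[0,0]*d,(vv-K[1,2])/K[1,1]*d,d],-1)-tt;W=X@R
m=(blue(p)>0)&(np.hypot(W[...,0]-.452,W[...,1]+.285)<.05);w=W[m];print(len(w),w.min(0),w.max(0))
cv2.imwrite('pics/m8.png',crop(p,u-40,v-40,80,75,8))
"
```

```text
t 29.8 p [ 0.4535 -0.2854  0.028 ] yaw 89.99 tilt [ 0.0014 -0.0008] j7 2.0 f [ 0.34 -0.4  -0.11] tq [0.02 0.04 0.02] op 0.0537
units xyz [0.062 0.017 2.2  ] rot R.T: [-0.01  0.01 -0.  ]
252 [ 0.4169473  -0.31983824  0.06104067] [ 0.46954898 -0.25607487  0.16972102]
```

View pics/m8.png

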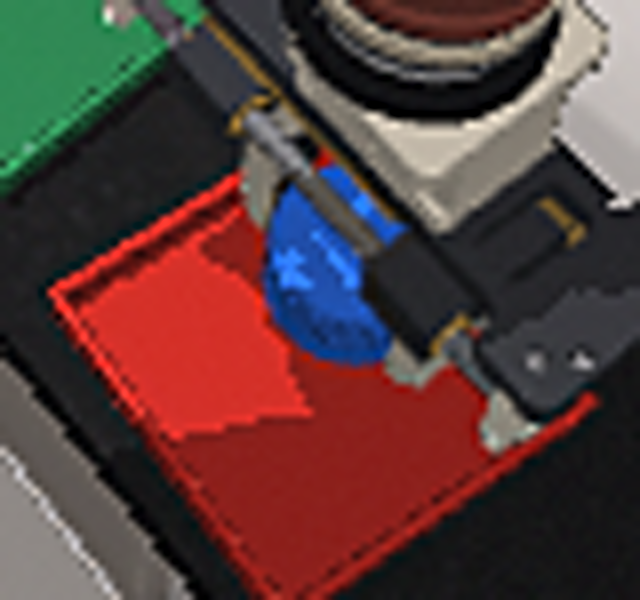

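The cap hangs upright over the red tray, both fingers inside the walls. Lower it.

Call:
arm_command:
  moves:
    - [0, 0, 0, 0.06, 0, 0.4, 0.3]
    - [0, 0, 0, 0, 0, 0.5, 0.3]
    - [0, 0, 0, 0, 0, 0.5, 0.3]
    - [0, 0, 0, 0, 0, 0.4, 0.3]
    - [0, 0, 0, 0, 0, 0.2, 0.3]
    - [0, 0, 0, 0, 0, 0.1, 0.3]
    - [0, 0, 0, 0, 0, 0, 0.3]
    - [0, 0, 0, 0, 0, 0, 0.3]
    - [0, 0, 0, 0, 0, 0, 0.3]
    - [0, 0, 0, 0, 0, 0, 0.3]

```text
time: 30.85
tcp_pos: [0.4516, -0.2856, -0.025]
orientation: [0.001, 3.141, -0.001]
ft_force: [0.9, -0.2, -1.5]
opening: 0.0538
gripper_force: 15.0
```

Call:
arm_command:
  moves:
    - [0, 0, 0, 0, 0, 0.03, 0.3]
    - [0, 0, 0, 0, 0, 0.03, 0.3]
    - [0, 0, 0, 0, 0, 0, 0.3]
    - [0, 0, 0, 0, 0, 0, 0.3]
    - [0, 0, 0, 0, 0, 0, 0.3]
    - [0, 0, 0, 0, 0, 0, 0.3]
    - [0, 0, 0, 0, 0, 0, 0.3]
    - [0, 0, 0, 0, 0, 0, 0.3]
    - [0, 0, 0, 0, 0, 0, 0.3]
    - [0, 0, 0, 0, 0, 0, 0.3]

```text
time: 31.85
tcp_pos: [0.4513, -0.2854, -0.0269]
orientation: [-0.001, -3.142, 0.0]
ft_force: [-0.7, -0.0, -0.6]
opening: 0.0534
gripper_force: 15.0
```

Call:
arm_command:
  moves:
    - [0, 0, 0, 0, 0, 0.03, 0.3]
    - [0, 0, 0, 0, 0, 0.03, 0.3]
    - [0, 0, 0, 0, 0, 0, 0.3]
    - [0, 0, 0, 0, 0, 0, 0.3]
    - [0, 0, 0, 0, 0, 0, 0.3]
    - [0, 0, 0, 0, 0, 0, 0.3]
    - [0, 0, 0, 0, 0, 0, 0.3]
    - [0, 0, 0, 0, 0, 0, 0.3]
    - [0, 0, 0, 0, 0, 0, 0.3]
    - [0, 0, 0, 0, 0, 0, 0.3]

```text
time: 32.85
tcp_pos: [0.4513, -0.2854, -0.0283]
orientation: [0.001, 3.142, -0.0]
ft_force: [-0.2, 0.5, 2.4]
opening: 0.0536
gripper_force: 15.0
```

Contact with the floor. Release partly, then lift.

Call:
arm_command:
  moves:
    - [0, 0, 0, 0, 0, 0, 0.7]
    - [0, 0, 0, 0, 0, 0, 0.7]
    - [0, 0, 0, 0, 0, 0, 0.7]
    - [0, 0, 0, 0, 0, 0, 0.7]
    - [0, 0, 0, 0, 0, -0.3, 0.7]
    - [0, 0, 0, 0, 0, -0.6, 0.7]
    - [0, 0, 0, 0, 0, -0.9, 0.7]
    - [0, 0, 0, 0, 0, -0.9, 0.7]
    - [0, 0, 0, 0, 0, -0.9, 0.7]
    - [0, 0, 0, 0, 0, -0.9, 0.7]

```text
time: 33.85
tcp_pos: [0.4512, -0.2853, 0.0856]
orientation: [0.001, 3.141, -0.0]
ft_force: [0.3, 0.2, -0.8]
opening: 0.0652
gripper_force: 0.0
```

Call:
arm_command:
  moves:
    - [0, 0, 0, 0, 0.9, 0, 0.7]
    - [0, 0, 0, 0, 0.9, 0, 0.7]
    - [0, 0, 0, 0, 0.9, 0, 0.7]
    - [0, 0, 0, 0, 0.9, 0, 0.7]
    - [0, 0, 0, 0, 0.9, 0, 0.7]
    - [0, 0, 0, 0, 0.9, 0, 0.7]
    - [0, 0, 0, 0, 0.9, 0, 0.7]
    - [0, 0, 0, 0, 0, 0, 0.7]
    - [0, 0, 0, 0, 0, 0, 0.7]
    - [0, 0, 0, 0, 0, 0, 0.7]

```text
time: 34.85
tcp_pos: [0.4514, -0.1293, 0.0844]
orientation: [0.004, 3.141, -0.002]
ft_force: [-0.0, -1.0, -0.0]
opening: 0.0653
gripper_force: 0.0
```

```bash
python3 -c "
from fit import *
to([.452,-.285,.1])
for n in('scene','top'):
    p,d=bot.read_camera(n);K,R,tt=cal(n)
    vv,uu=np.mgrid[:384,:512];X=np.stack([(uu-K[0,2])/K[0,0]*d,(vv-K[1,2])/K[1,1]*d,d],-1)-tt;W=X@R
    for c in((.452,-.285),(.4518,.3375)):
        m=(d>0)&(blue(p)>0)&(np.hypot(W[...,0]-c[0],W[...,1]-c[1])<.06)&(W[...,2]>.028)&(W[...,2]<.06);w=W[m]
        if len(w): print(n,len(w),(w.min(0)+w.max(0))/2,np.ptp(w,axis=0),np.percentile(w[:,2],[5,50,95]))
"
```

```text
t 34.85 p [ 0.4514 -0.1293  0.0844] yaw 89.86 tilt [ 0.0004 -0.0011] j7 1.72 f [-0.01 -1.01 -0.03] tq [ 0.07  0.02 -0.03] op 0.0653
units xyz [-0.038 -6.227 -0.619] rot R.T: 
scene 327 [ 0.45207803 -0.2852199   0.0326664 ] [0.05360841 0.05259064 0.0089511 ] [0.03012077 0.03317484 0.03580204]
scene 139 [0.45108198 0.33753774 0.03277932] [0.05357636 0.05500798 0.00856764] [0.02969135 0.03321368 0.03624667]
top 277 [0.45211735 0.3376931  0.03279832] [0.05152965 0.05446006 0.00940106] [0.0291307  0.03219056 0.03510086]
```

The cap stands upright in the middle of the red tray, with its crown at 33 mm. The waiting cap has not moved, and the gripper is clear of everything.

```bash
python3 -c "
from workcell import bot
print(bot.sign_off())"
```

```text
the job is handed in; nothing more can be done
None
```

The orange-ring cap was faulty: it stopped hard about 21° past the red line with its rim 2.7 mm above the shoulder. I unscrewed it, set it upright in the red tray, left the waiting cap untouched, and handed the job in at about 35 s; the sign-off gave no verdict.

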